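# Unlatch the parts bin and hold its lid open

## Task

Throw the latch lever of the covered parts bin over from its locked side into the open notch while the lid is still shut, then lift the lid with the gripper's fingers (it has a T-handle) and hold it open at 50 degrees from closed, so that a colleague can reach in for bolts. The lid falls shut if let go, so finish while still holding it there, still; leave the bottle, the jar and the screwdriver where they are.

Things in the scene. Friction and masses are not known exactly. Their poses are not given: they have to be found in the camera images.
- bin: Covered parts bin of white plastic, fixed to the bench: 200 mm deep (its x), 180 wide (y), 100 high. Origin: centre of its underside; x points from the lid's front edge (near the robot) to the hinge, z up. A block on its -y side carries the latch lever; under the lever arm lies a raised dark arc track with two 8 mm gaps, the notches, one near each end.
- lid (a joint): Opening angle of the grey lid (204 x 180 x 6 mm, 0.3 to 0.55 kg), rad: 0 shut, 0.873 = 50 degrees, stop at 1.35. The hinge runs along the bin's y on its rear (+x) rim, 100 mm from the bin's origin along x and 100 mm up. The lid falls shut from any angle; it cannot be lifted while the latch tongue lies over it.
- lid_hinge (a point): Point on the lid's hinge axis, half-way along it.
- lid_handle (a point): Centre of the cross-bar of the lid's black T-handle: round bar 16 mm thick, 40 mm long, parallel to the hinge, 175 mm in front of it and 44 mm above it when shut (38 mm over the lid's top, on a stem 18 mm wide, 8 mm thick). Swings on an arc about the hinge. Pinched from above by its two end faces (40 mm apart), it can turn between the fingers.
- latch (a joint): Angle of the steel latch lever about its upright pivot, rad, anticlockwise from above. 0: locked notch (arm along the bin's -y, tongue over the lid). 1.31: open notch, marked by a white dash (arm towards the bin's +x, tongue clear). Stop at 1.38. Starts at 0 to 0.5. A sprung pin drops into a notch within 0.04 rad; leaving one takes up to 5 N at the knob; in between it stays where left.
- latch_pivot (a point): On the lever's upright pivot axis, at the lever's underside, 108 mm above the bench; 30 mm towards the bin's front (-x) and 115 mm to its -y side from the bin's origin.
- latch_knob (a point): Centre of the lever's upright black knob: round, 18 mm in diameter, 36 mm high, standing on the outer end of the handle arm, 80 mm from the pivot axis; its centre is 135 mm above the bench, its foot 117 mm.
- bottle: Bystander: plastic bottle 64 mm in diameter, 190 mm high, standing left of the bin (+y side). Origin: centre of its underside.
- jar: Bystander: glass jar with a metal cap, 56 mm in diameter, 62 mm high, standing left of the bin. Origin: centre of its underside.
- screwdriver: Bystander: screwdriver with a black handle, 190 mm long, lying on the bench behind the bin. Origin: at its underside.

How it is judged (in metres and radians):
On the way, in this order (a step that is already met when the one before it is completed fails the run):
1. the latch lever sits in its open notch while the lid is still shut (value of joint latch above 1.26 rad and value of joint lid below 0.06 rad), for 0.2 s.
2. the lid is held by the fingers at 50 degrees, give or take 6 (value of joint lid between 0.768 and 0.977 rad and contact force between the fingers and lid above 0.3 N), for 0.3 s.
At the end, for the whole second after the job is handed in: The gripper's fingers hold the lid open at 50 degrees from closed (within 6 degrees), still (under 0.1 rad/s), with nothing else propping it; the latch lever sits in its open notch (beyond 1.26 rad) (all of step 2 and velocity of joint lid between -0.1 and 0.1 rad/s and value of joint latch above 1.26 rad and contact force between lid and bottle below 0.1 N and contact force between lid and jar below 0.1 N and contact force between lid and screwdriver below 0.1 N); the arm keeps its last pose, push and grip.
It fails at once if the bottle is moved by more than 25 mm (distance of bottle from where it was at the start of the episode above 0.025 m).
It fails at once if the jar is moved by more than 25 mm (distance of jar from where it was at the start of the episode above 0.025 m).
It fails at once if the screwdriver is moved by more than 25 mm (distance of screwdriver from where it was at the start of the episode above 0.025 m).
It also fails if it takes over 48 s, if anything falls off the work surface, if the arm or the gripper's body presses on something with over 40 N, if the wrist force passes 120 N, or if a joint passes its speed limit or range.

## Robot

A 6-joint arm with a two-finger parallel gripper is mounted at the origin on the work surface. World frame = base frame: x ahead of the robot, y to its left, z up, the work surface at z = 0. Lengths are in m, angles in degrees, forces in N, time in s.
With the tool pointing down it reaches from about 0.25 to 0.775 m from the base axis. Payload 4 kg.
Tool frame: the origin (TCP) lies at the very end of the fingers, on their centre line; the grasp point (between the pads) lies 19 mm behind it (ctrl.tcp_to_grasp is the distance from the TCP to the grasp point, in m); z points along the fingers, y is the direction in which the jaws open and shut (so a half turn about z gives the same grasp; the last joint's range is limited). The gripper opens to 94 mm and grips with 3 to 60 N. Pads are 16 mm wide; open, the fingers measure 119 mm over their backs; the gripper's body (75 mm by 177 mm) begins 78 mm behind the grasp point.
Start: joints at [67.26, 4.996, 78.535, -0, 96.463, -5.907], TCP at [0.159, 0.526, 0.206] pointing down, gripper open.
Joint ranges: [-177.83, 177.83], [-43.37, 116.18], [15.69, 146.23], [-61.86, 241.86], [9.47, 152.12], [-147.06, 147.06]. Speed limits (degrees/s): [159.86, 159.86, 180, 180, 180, 180].

## Interface

Orientations are given as [roll, pitch, yaw] about the fixed x, y, z axes, in that order (R = Rz(yaw) Ry(pitch) Rx(roll)).
In Python, from bench import ctrl gives the robot as it stands.
- The arm moves only by the tool drive_tool, never from a script. Its argument "rows" is a list of rows, each a list of 6 numbers: the shift along the tool's x, y, z in mm, then the turn, a rotation vector about the tool's x, y, z in degrees. A call has 1 to 12 rows; each row is the pose to reach, as a shift and turn from the pose commanded when the call began, along the tool's axes at that moment; what a row does not reach only later rows make up. A row lasts 1/10 s, in which the tool goes at most 50 mm and 8.59 degrees, less where a joint would pass 70% of its speed; a pose out of reach is approached as far as the arm can. A call with a gripper value outside its range is refused whole. "fingers" is the finger opening in mm, from 0 to 94, set as the call begins (left out, the last holds). The fingers move at their own pace and stop on an object; "grip_force" is the grip in N (left out, the last holds). Time passes only in rows, so rows that repeat a pose let the fingers close. It gives the time, the measured TCP pose, the force and the opening at its end, in the units of the state.
- ctrl.sense(): the state, without advancing time (a new reading comes with each control period).
- ctrl.grab_frame(name): name is "scene" or "top"; returns a dict with "frame" (400x640x3 uint8, red, green, blue), "camera_matrix" (3x3 intrinsics, pixels), "R" (3x3) and "t" (3): a world point X has camera coordinates R X + t. Camera axes: x right, y down, z forward; pixel columns grow to the right and rows downward; lengths in m; the calibration is good to about 2 mm. A picture is of the moment at which its call begins. There is no depth.
- ctrl.sign_off(): hands the job in, once; it reports no verdict.
Trained networks look in a picture, given as the dict that the camera call returned (one of the last four; its "shot" number tells which), for a name from the list of things; names that differ only in an ending like _2 or _b are one class to them, and where a whole thing is asked for, a point or a joint stands for the part that bears it (a point fixed in the world has none). Each returns a list of dicts, best first, with "conf" (0 to 1); they miss things now and then, are a little off and sometimes report something else, mostly with a low value. They report only what shows in the picture. A call takes as long as a camera call.
- ctrl.look_for(picture, target): "at" ([x, y, z] in m, in world coordinates, good to about 4 mm: the middle of the surface that is visible of it).
The state is a dict: "time": time; "qpos": joint angles; "qd": joint speeds; "joint_efforts": joint torques, N m; "position": TCP position; "ee_rot": TCP orientation; "contact_force": force on the tool from outside, world axes, zero at the start; "wrist_torque": the same for the moment, N m; "finger_gap": finger opening in m.
Only numpy, scipy, OpenCV 4.12 (cv2) and the standard library are available. Lean on these libraries where they do the work, as an engineer would, in place of code of your own. Each camera call takes 0.05 s, during which the arm holds its last target. There are 200 camera calls.

## Working session

There is one attempt and no reset: what is moved stays moved. The work goes in short steps, Python scripts to look and compute and a tool call to move; the robot and the scene stay as the last step left them, time stands still between calls to the robot, and variables do not carry over. Pictures are saved under pics/ and viewed, about 8 in all and at most 12, crops included, and the job is handed in when it is done.

Besides the shell and the picture viewer there is one more tool, called after "Call:" as name(argument=value, ...) on one line, values as JSON. drive_tool: Moves the arm, as the interface text tells. Its arguments: {"type":"object","properties":{"rows":{"type":"array"},"fingers":{"type":"number"},"grip_force":{"type":"number"}},"required":["rows"]}

```bash
mkdir -p pics; ls; python3 - <<'E'
from bench import ctrl
import cv2, numpy as np
s=ctrl.sense(); print(s)
for n in ["top","scene"]:
    p=ctrl.grab_frame(n); cv2.imwrite(f"pics/{n}0.png",p["frame"][:,:,::-1])
    for t in ["bin","lid","lid_handle","latch","latch_knob","latch_pivot","lid_hinge","bottle","jar","screwdriver"]:
        try:
            r=ctrl.look_for(p,t); print(n,t,[(np.round(a["at"],3).tolist(),round(a["conf"],2)) for a in r[:2]])
        except Exception as e: print(n,t,e)
E
```

```text
pics
{'time': 0.0, 'qpos': array([ 6.72599300e+01,  5.03741371e+00,  7.86240439e+01, -2.09358351e-03,
        9.64617819e+01, -5.90648346e+00]), 'qd': array([-0.0063481 ,  0.07953226, -0.07350974,  0.05321554, -0.10009063,
       -0.0317543 ]), 'joint_efforts': array([-1.94049506e-03, -3.40190756e+01, -3.02419639e+01,  7.13821664e-02,
        3.33905825e-02, -1.80749739e-04]), 'position': array([0.15907434, 0.52592381, 0.20432655]), 'ee_rot': array([-1.79877201e+02, -1.06122222e-02,  1.63166169e+02]), 'contact_force': array([ 1.06785805, -1.07227863,  0.01730884]), 'wrist_torque': array([ 0.01062583, -0.03605285, -0.04650482]), 'finger_gap': 0.09399951125496278}
top bin [([0.558, 0.157, 0.102], 0.68)]
top lid [([0.562, 0.173, 0.106], 0.67)]
top lid_handle [([0.56, 0.17, 0.108], 0.77)]
top latch [([0.521, 0.04, 0.119], 0.88)]
top latch_knob [([0.522, 0.039, 0.118], 0.94)]
top latch_pivot [([0.519, 0.041, 0.113], 0.96)]
top lid_hinge [([0.568, 0.17, 0.104], 0.96)]
top bottle [([0.607, 0.351, 0.127], 0.71)]
top jar [([0.494, 0.364, 0.063], 0.59)]
top screwdriver [([0.721, 0.075, 0.025], 0.7)]
scene bin [([0.594, 0.15, 0.109], 0.74)]
scene lid [([0.572, 0.168, 0.105], 0.56)]
scene lid_handle [([0.572, 0.171, 0.112], 0.66)]
scene latch [([0.529, 0.025, 0.118], 0.68), ([0.569, 0.166, 0.107], 0.43)]
scene latch_knob [([0.52, 0.028, 0.115], 0.72)]
scene latch_pivot [([0.522, 0.028, 0.112], 0.69)]
scene lid_hinge [([0.573, 0.169, 0.106], 0.88)]
scene bottle [([0.633, 0.351, 0.108], 0.75)]
scene jar [([0.511, 0.358, 0.05], 0.7), ([0.528, 0.029, 0.12], 0.52)]
scene screwdriver [([0.722, 0.071, 0.021], 0.93)]
```

View pics/top0.png

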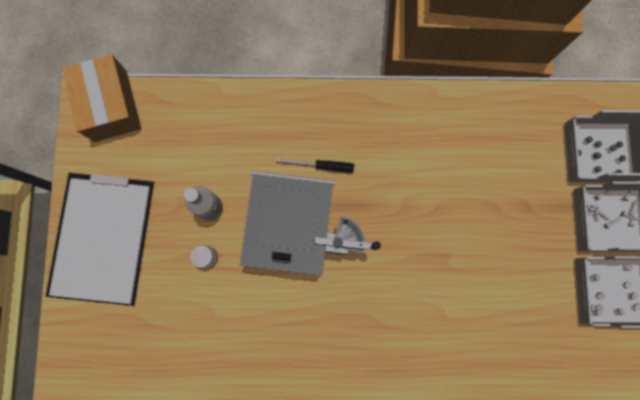

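View pics/scene0.png

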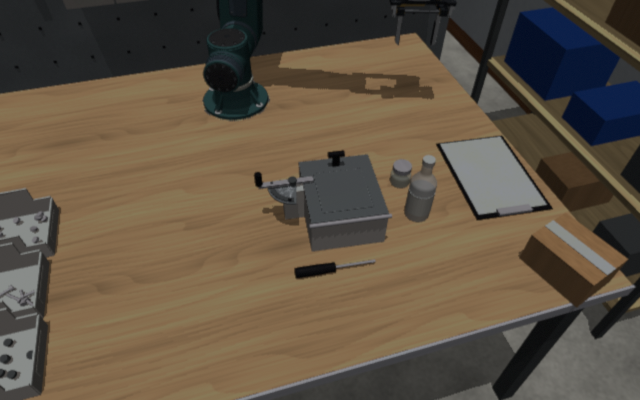

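The top view shows the lid, with corners at about (252,174), (334,182), (322,276) and (241,267). The T-bar is near (282,257), the pivot near (338,243) and the knob near (376,245). The scene view agrees. The bin's yaw is a few degrees negative. I'll enlarge the view to refine this.

```bash
cat > h.py <<'E'
import numpy as np, cv2
from bench import ctrl
def ray(p,uv,z):
    K,R,t=[np.array(p[k]) for k in("camera_matrix","R","t")]
    d=R.T@np.linalg.solve(K,[uv[0],uv[1],1]); c=-R.T@t
    return c+d*(z-c[2])/d[2]
def proj(p,X):
    K,R,t=[np.array(p[k]) for k in("camera_matrix","R","t")]
    q=K@(R@np.asarray(X)+t); return q[:2]/q[2]
E
python3 - <<'E'
from h import *
p=ctrl.grab_frame("top"); f=p["frame"][150:290,230:390,::-1]
cv2.imwrite("pics/top1.png",cv2.resize(f,None,fx=5,fy=4.2857*1.16666 if 0 else 5,interpolation=cv2.INTER_CUBIC)[:600+100][100:])
for n,uv,z in [("c1",(252,174),.106),("c2",(334,182),.106),("c3",(322,276),.106),("c4",(241,267),.106),("bar",(282,257),.152),("knobtop",(376,245),.153),("pivot",(338,243),.115)]:
    print(n,ray(p,uv,z).round(4))
E
```

```text
c1 [0.6732 0.2507 0.106 ]
c2 [0.6562 0.0679 0.106 ]
c3 [0.449  0.0942 0.106 ]
c4 [0.4676 0.2694 0.106 ]
bar [0.4877 0.1784 0.152 ]
knobtop [ 0.5134 -0.0173  0.153 ]
pivot [0.5198 0.0599 0.115 ]
```

View pics/top1.png

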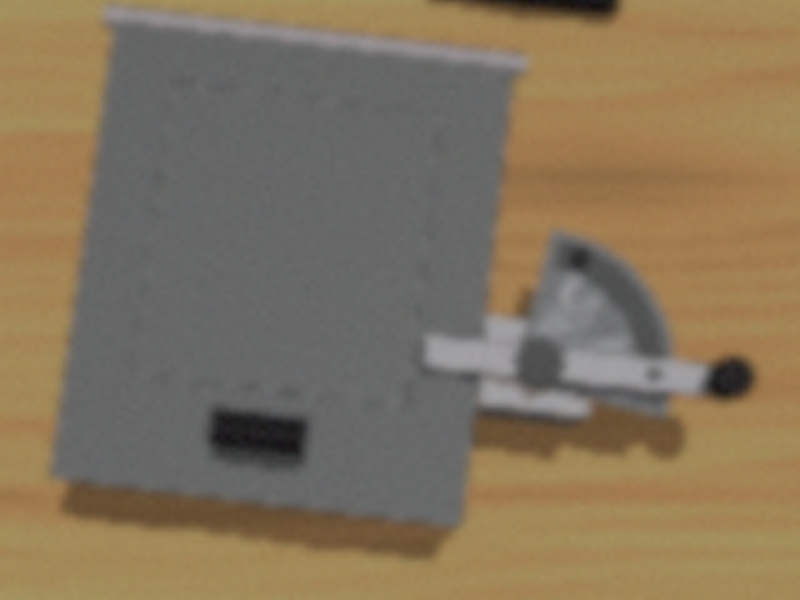

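```bash
cat >> h.py <<'E'
def b2w(b,X):
    c,s=np.cos(b[2]),np.sin(b[2]); X=np.asarray(X,float)
    return np.array([b[0]+c*X[0]-s*X[1],b[1]+s*X[0]+c*X[1],X[2]])
E
python3 - <<'E'
from h import *
from scipy.optimize import least_squares
p=ctrl.grab_frame("top")
P=[(-.104,.09,.106),(-.104,-.09,.106),(.1,.09,.106),(.1,-.09,.106),(-.075,0,.15),(-.03,-.115,.12)]
U=[(55,477),(460,523),(112,30),(520,65),(258,430),(540,362)]
U=np.array(U)/5+[230-.4,170-.4]
f=lambda b:np.concatenate([proj(p,b2w(b,X))-u for X,u in zip(P,U)])
r=least_squares(f,[.56,.17,-.12]); b=r.x
print("bin",b[:2].round(4),np.degrees(b[2]).round(2)); print(r.fun.reshape(-1,2).round(2))
bar=b2w(b,(-.075,0,.144)); piv=b2w(b,(-.03,-.115,.108)); k=ray(p,np.array([730,378])/5+[229.6,169.6],.15)
print("bar",bar.round(4),"piv",piv.round(4),"knob",k.round(4),"dist",np.linalg.norm((k-piv)[:2]))
print("latch angle",np.degrees(np.arctan2(*(k-piv)[1::-1])-b[2])+90)
# latch angle in bin: arm dir at -90 deg is 0
for a in (0,.3,.6,.9,1.2,1.31,1.36):
    th=b[2]-np.pi/2+a; print(a,(piv[:2]+.08*np.array([np.cos(th),np.sin(th)])).round(4))
E
```

```text
bin [0.5644 0.1714] -6.2
[[-0.8   0.53]
 [ 0.87  0.71]
 [ 0.26 -1.78]
 [-1.05  0.31]
 [ 0.35  0.37]
 [ 0.33 -0.26]]
bar [0.4899 0.1795 0.144 ] piv [0.5222 0.0603 0.108 ] knob [ 0.5131 -0.0168  0.15  ] dist 0.07769249156388412
latch angle -0.48894934396300016
0 [ 0.5136 -0.0192]
0.3 [ 0.5374 -0.0182]
0.6 [ 0.56   -0.0102]
0.9 [0.5791 0.0041]
1.2 [0.5932 0.0235]
1.31 [0.5968 0.0315]
1.36 [0.5982 0.0352]
```

Call:
drive_tool(rows=[[-496, -418, -15, 0, 0, 79], [-496, -418, -15, 0, 0, 79], [-496, -418, -15, 0, 0, 79], [-496, -418, -15, 0, 0, 79], [-496, -418, -15, 0, 0, 79], [-496, -418, -15, 0, 0, 79], [-496, -418, -15, 0, 0, 79], [-496, -418, -15, 0, 0, 79], [-496, -418, -15, 0, 0, 79], [-496, -418, -15, 0, 0, 79], [-496, -418, -15, 0, 0, 79], [-496, -418, -15, 0, 0, 79]], fingers=50)

```text
time: 2.4
position: [0.4872, 0.0216, 0.2197]
ee_rot: [179.9, -0.0, 84.1]
contact_force: [0.4, 0.6, -0.2]
finger_gap: 0.0503
```

Call:
drive_tool(rows=[[-36, 30, 0, 0, 0, 0], [-36, 30, 0, 0, 0, 0], [-36, 30, 30, 0, 0, 0], [-36, 30, 30, 0, 0, 0]])

```text
time: 2.8
position: [0.5101, -0.0147, 0.1855]
ee_rot: [-179.5, -0.0, 84.1]
contact_force: [-0.5, 0.2, -0.9]
finger_gap: 0.05
```

```bash
python3 - <<'E'
from h import *
print(ctrl.sense()["position"])
p=ctrl.grab_frame("scene"); f=p["frame"][110:260,220:420,::-1]
cv2.imwrite("pics/s2.png",cv2.resize(f,None,fx=4,fy=4,interpolation=cv2.INTER_CUBIC))
print("knob mid expected crop px",(proj(p,(.513,-.018,.135))-[220,110])*4,"tcp",(proj(p,ctrl.sense()["position"])-[220,110])*4)
E
```

```text
[ 0.51009229 -0.01466213  0.18545627]
knob mid expected crop px [155.11492913 269.76643311] tcp [152.52065009 200.35220034]
```

View pics/s2.png

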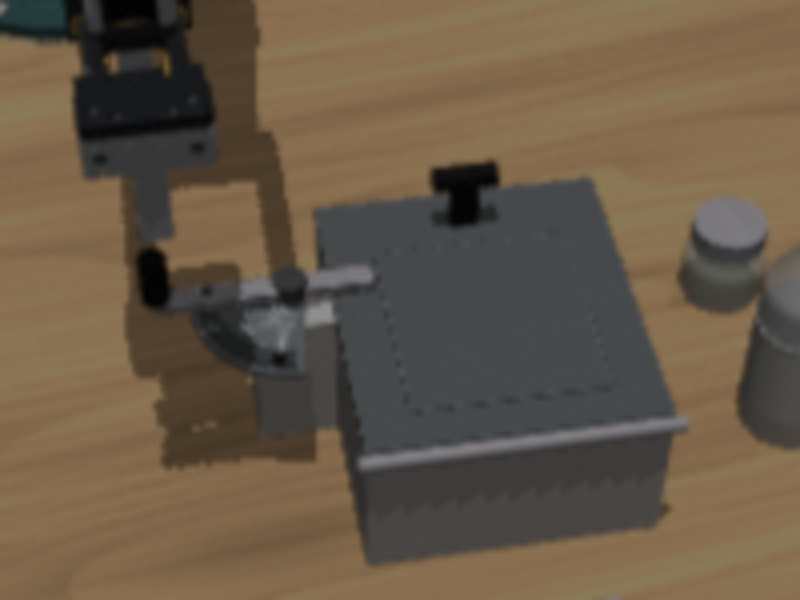

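The scene view shows the knob centred at about crop (153,278), against (155,270) predicted, so the estimate is good. The fingers hang just above it. Next I descend and straddle it.

Call:
drive_tool(rows=[[-1, 3, 30, 0, 0, 0], [-1, 3, 55, 0, 0, 0], [-1, 3, 60, 0, 0, 0], [-1, 3, 60, 0, 0, 0]])

```text
time: 3.25
position: [0.5151, -0.0158, 0.1297]
ee_rot: [-180.0, -0.0, 84.2]
contact_force: [0.1, 0.8, -0.0]
finger_gap: 0.05
```

Call:
drive_tool(rows=[[-1, 0, 4, 0, 0, 0], [-1, 0, 5, 0, 0, 0], [-1, 0, 5, 0, 0, 0], [-1, 0, 5, 0, 0, 0], [-1, 0, 5, 0, 0, 0], [-1, 0, 5, 0, 0, 0]], fingers=12, grip_force=12)

```text
time: 3.85
position: [0.5157, -0.0176, 0.1249]
ee_rot: [179.9, -0.0, 84.2]
contact_force: [-0.4, 0.3, 1.5]
finger_gap: 0.0176
```

Call:
drive_tool(rows=[[0.5, 8.7, 0, 0, 0, -6.25], [1.9, 17.3, 0, 0, 0, -12.5], [4.2, 25.7, 0, 0, 0, -18.75], [7.5, 33.8, 0, 0, 0, -25], [11.6, 41.5, 0, 0, 0, -31.25], [16.5, 48.7, 0, 0, 0, -37.5], [22.2, 55.3, 0, 0, 0, -43.75], [28.6, 61.3, 0, 0, 0, -50], [35.6, 66.5, 0, 0, 0, -56.25], [43.1, 71, 0, 0, 0, -62.5], [51, 74.6, 0, 0, 0, -68.75], [59.3, 77.3, 0, 0, 0, -75]])

```text
time: 5.05
position: [0.5969, 0.0337, 0.1248]
ee_rot: [-179.9, -0.2, 159.4]
contact_force: [-6.8, -5.9, 4.3]
finger_gap: 0.0182
```

Call:
drive_tool(rows=[[0, 0, 0, 0, 0, 0], [0, 0, 0, 0, 0, 0], [0, 0, 0, 0, 0, 0]])

```text
time: 5.35
position: [0.5969, 0.0338, 0.1249]
ee_rot: [-180.0, -0.2, 159.2]
contact_force: [-4.9, 1.1, 4.3]
finger_gap: 0.0178
```

Call:
drive_tool(rows=[[0, 0, 0, 0, 0, 0], [0, 0, 0, 0, 0, 0], [0, 0, 0, 0, 0, 0], [0, 0, -40, 0, 0, 0], [0, 0, -90, 0, 0, 0], [120, 0, -110, 0, 0, 0], [120, 0, -110, 0, 0, 0], [120, 0, -110, 0, 0, 0], [120, 0, -110, 0, 0, 0]], fingers=44)

```text
time: 6.25
position: [0.4849, 0.0773, 0.2362]
ee_rot: [179.9, 0.2, 159.3]
contact_force: [0.6, -0.4, 0.0]
finger_gap: 0.0441
```

```bash
python3 - <<'E'
from h import *
print(ctrl.sense()["position"],ctrl.sense()["contact_force"])
p=ctrl.grab_frame("scene"); f=p["frame"][110:260,220:420,::-1]
cv2.imwrite("pics/s3.png",cv2.resize(f,None,fx=4,fy=4,interpolation=cv2.INTER_CUBIC))
b=(.5644,.1714,np.radians(-6.2)); piv=b2w(b,(-.03,-.115,.108))
for a in (0,1.2,1.31,1.38):
    th=b[2]-np.pi/2+a; print(a,((proj(p,np.r_[piv[:2]+.08*np.array([np.cos(th),np.sin(th)]),.135])-[220,110])*4).round())
p=ctrl.grab_frame("top"); f=p["frame"][150:290,230:390,::-1]
cv2.imwrite("pics/top3.png",cv2.resize(f,None,fx=5,fy=5,interpolation=cv2.INTER_CUBIC)[100:])
E
```

```text
[0.48490585 0.07726812 0.23618798] [ 0.64749961 -0.44186978  0.01321956]
0 [153. 271.]
1.2 [256. 352.]
1.31 [272. 353.]
1.38 [282. 354.]
```

View pics/s3.png

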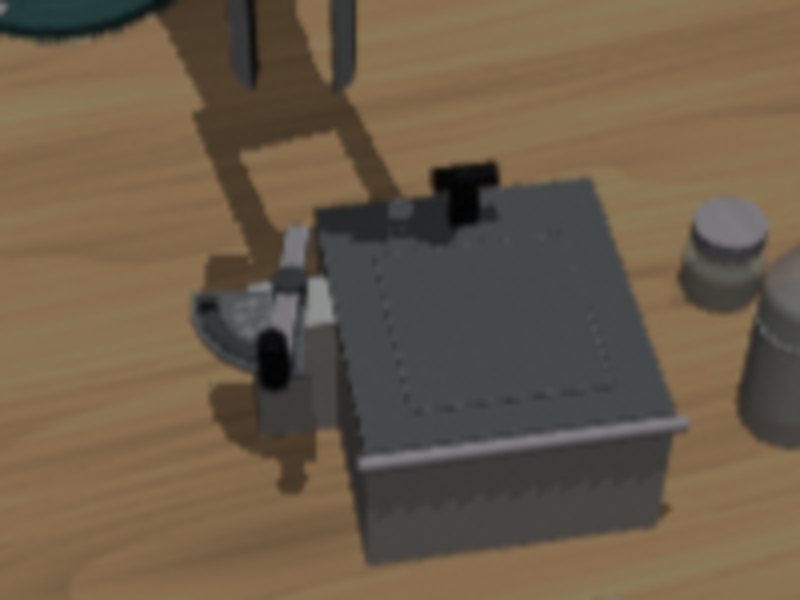

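View pics/top3.png

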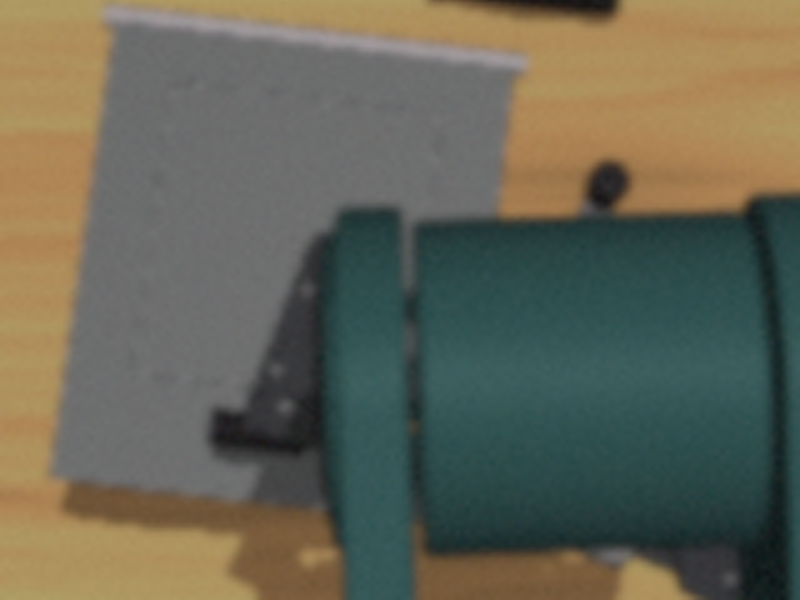

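The knob is at scene crop (273,360). The model for 1.31 rad gives (272,353) with the same +7-row offset as before. The TCP arc also gives about 1.31, so the latch is in its notch and the lid is still shut. Now the T-bar.

Call:
drive_tool(rows=[[31, 98, 0, 0, 0, -14.5], [31, 98, 0, 0, 0, -14.5], [31, 98, 0, 0, 0, -14.5], [31, 98, 0, 0, 0, -14.5], [31, 98, 40, 0, 0, -14.5], [31, 98, 40, 0, 0, -14.5], [31, 98, 40, 0, 0, -14.5]], fingers=66)

```text
time: 7.05
position: [0.4918, 0.1774, 0.1934]
ee_rot: [-179.9, -0.2, 173.5]
contact_force: [-0.4, -1.1, 1.1]
finger_gap: 0.0656
```

```bash
python3 - <<'E'
from h import *
print(ctrl.sense()["position"],ctrl.sense()["ee_rot"])
p=ctrl.grab_frame("scene"); f=p["frame"][90:190,270:420,::-1]
cv2.imwrite("pics/s4.png",cv2.resize(f,None,fx=5,fy=5,interpolation=cv2.INTER_CUBIC))
g=lambda X:((proj(p,X)-[270,90])*5+2).round()
t=ctrl.sense()["position"]
print("bar",g((.491,.18,.144)),"x+5mm",g((.496,.18,.144)),"tcp",g(t), "grasp-pt if lowered", g((t[0],t[1],.144)), "knob now",g((.5968,.0315,.135)))
E
```

```text
[0.49184687 0.17735218 0.19342644] [-1.79918459e+02 -1.55074517e-01  1.73522123e+02]
bar [334. 316.] x+5mm [337. 323.] tcp [334. 239.] grasp-pt if lowered [331. 320.] knob now [ 92. 544.]
```

View pics/s4.png

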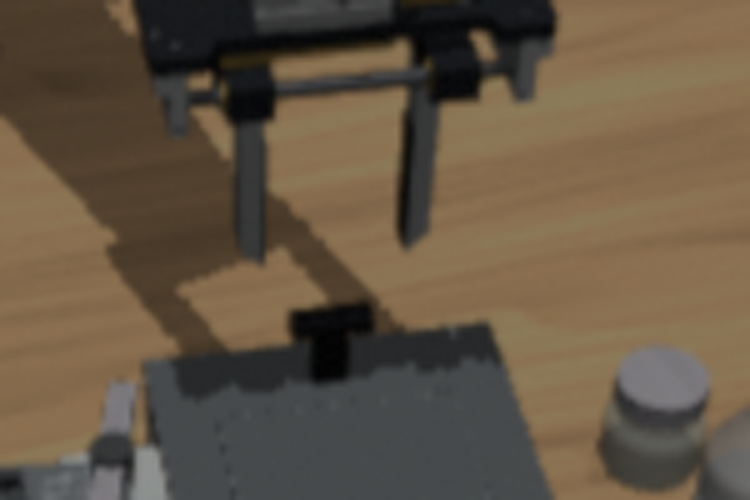

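The bar is centred at about crop (332,322) and the lowered grasp point projects to (331,320), so they are aligned. I descend and pinch.

Call:
drive_tool(rows=[[0, 1, 35, 0, 0, 0], [0, 1, 60, 0, 0, 0], [0, 1, 68, 0, 0, 0], [0, 1, 68, 0, 0, 0]])

```text
time: 7.5
position: [0.4925, 0.1795, 0.1269]
ee_rot: [180.0, 0.0, 173.6]
contact_force: [0.6, -0.4, 0.2]
finger_gap: 0.0658
```

Call:
drive_tool(rows=[[0, 0, 0, 0, 0, 0], [0, 0, 0, 0, 0, 0], [0, 0, 0, 0, 0, 0], [0, 0, 0, 0, 0, 0], [0, 0, 0, 0, 0, 0], [0, 0, 0, 0, 0, 0]], fingers=30, grip_force=35)

```text
time: 8.1
position: [0.4928, 0.1792, 0.1276]
ee_rot: [-179.9, 0.1, 173.6]
contact_force: [-0.7, -3.8, 5.1]
finger_gap: 0.0396
```

Call:
drive_tool(rows=[[-2.1, 0, -7.6, 0, 0, 0], [-4.5, 0, -15.1, 0, 0, 0], [-7.2, 0, -22.5, 0, 0, 0], [-10.3, 0, -29.7, 0, 0, 0], [-13.7, 0, -36.8, 0, 0, 0], [-17.3, 0, -43.8, 0, 0, 0], [-21.3, 0, -50.6, 0, 0, 0], [-25.6, 0, -57.2, 0, 0, 0], [-30.1, 0, -63.6, 0, 0, 0], [-35, 0, -69.8, 0, 0, 0], [-35, 0, -69.8, 0, 0, 0]])

```text
time: 9.2
position: [0.527, 0.1752, 0.1969]
ee_rot: [-179.9, -0.1, 173.6]
contact_force: [-0.3, -5.2, -5.0]
finger_gap: 0.0398
```

Call:
drive_tool(rows=[[-5.1, 0, -6, 0, 0, 0], [-10.4, 0, -11.8, 0, 0, 0], [-16, 0, -17.3, 0, 0, 0], [-21.9, 0, -22.6, 0, 0, 0], [-28, 0, -27.6, 0, 0, 0], [-34.2, 0, -32.4, 0, 0, 0], [-40.7, 0, -36.8, 0, 0, 0], [-47.4, 0, -41, 0, 0, 0], [-54.2, 0, -44.9, 0, 0, 0], [-61.2, 0, -48.5, 0, 0, 0], [-61.2, 0, -48.5, 0, 0, 0], [-61.2, 0, -48.5, 0, 0, 0]])

```text
time: 10.4
position: [0.5868, 0.1683, 0.2449]
ee_rot: [-179.9, -0.2, 173.6]
contact_force: [-1.9, -5.1, -2.5]
finger_gap: 0.0393
```

```bash
python3 - <<'E'
from h import *
s=ctrl.sense();print(s["position"],s["contact_force"],s["finger_gap"])
p=ctrl.grab_frame("scene"); f=p["frame"][70:260,220:440,::-1]
cv2.imwrite("pics/s5.png",cv2.resize(f,None,fx=3,fy=3,interpolation=cv2.INTER_CUBIC))
b=(.5644,.1714,np.radians(-6.2))
for d in (44,47,50,53,56):
    c,sn=np.cos(np.radians(d)),np.sin(np.radians(d)); o=[]
    for y in (.09,-.09):  # lid underside front edge / top front edge
        x,z=-.204,.006; o.append(((proj(p,b2w(b,(.1+x*c+z*sn,y,.1-x*sn+z*c)))-[220,70])*3+1).round())
    x,z=-.175,.044; o.append(((proj(p,b2w(b,(.1+x*c+z*sn,0,.1-x*sn+z*c)))-[220,70])*3+1).round())
    print(d,*o)
E
```

```text
[0.58683618 0.16834291 0.24485655] [-1.91139095 -5.08733698 -2.50676327] 0.0393364346656416
44 [479. 162.] [243. 188.] [376. 208.]
47 [483. 161.] [245. 187.] [379. 211.]
50 [487. 161.] [246. 187.] [382. 214.]
53 [491. 161.] [248. 188.] [385. 217.]
56 [495. 162.] [250. 189.] [388. 222.]
```

View pics/s5.png

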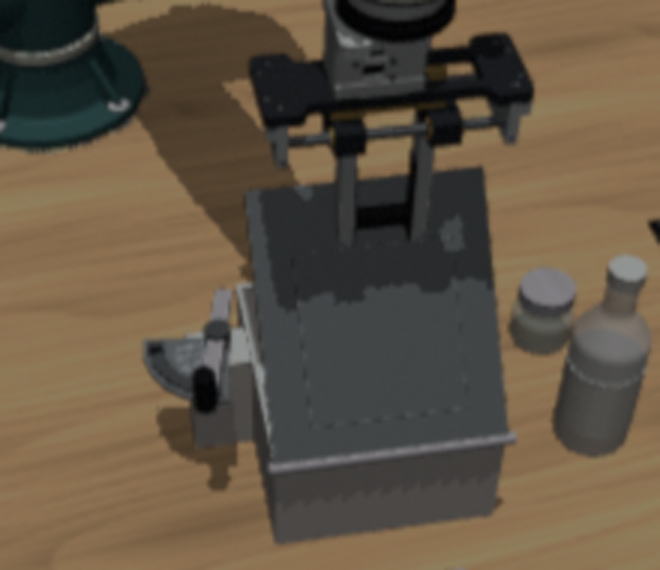

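The picture shows the lid raised with its front corners at (483,170) and (248,191) and the bar at about (384,214). The model for 50° gives (487,161), (246,187) and (382,214), so they agree within the offset seen before. The latch knob is still in the open position and the bystanders are untouched. I hold for half a second, then hand in.

Call:
drive_tool(rows=[[0, 0, 0, 0, 0, 0], [0, 0, 0, 0, 0, 0], [0, 0, 0, 0, 0, 0], [0, 0, 0, 0, 0, 0], [0, 0, 0, 0, 0, 0], [0, 0, 0, 0, 0, 0]])

```text
time: 11.05
position: [0.5867, 0.1684, 0.2448]
ee_rot: [-179.9, -0.2, 173.6]
contact_force: [-2.1, -5.5, -3.6]
finger_gap: 0.0394
```

```bash
python3 - <<'E'
from h import *
s=ctrl.sense();print(s["position"],s["qd"].round(2),s["contact_force"],s["finger_gap"]); print(ctrl.sign_off())
E
```

```text
[0.58667491 0.16836873 0.24477443] [ 0.03  0.02  0.09 -0.   -0.1  -0.02] [-2.1498649  -5.53425478 -3.6283434 ] 0.039356433640686105
the job is handed in; nothing more can be done
None
```

I threw the latch lever into its open notch with the lid shut, then lifted the lid by its T-bar to about 50° and handed the job in while holding it there. The hand-in reports no verdict, so these figures come from my own checks:

- **Latch:** before the lift, both the gripper's arc and the camera put it at about 1.31 rad (1.26 needed). The last picture still shows the knob on the open side.
- **Lid:** the gripper's travel since the grasp (95 mm along, 117 mm up) gives about 49–50°. The picture matches the 50° model to within about 2 pixels at the front corners, about the offset seen in that camera all along.
- **Hold:** the fingers stood at 39.4 mm on the 40 mm bar, gripping at 35 N. The outside force on the tool was under 8 N, and the arm was still, at 11 s of the 48 s allowed.
- **Bystanders:** the arm's path stayed clear of all three. The bottle and jar look untouched in the last picture. The screwdriver was outside that picture's crop, so I did not check its position again.

No check failed.

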